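Fish the cabinet key out of the cable tray

ROBOT

A 6-joint arm with a two-finger parallel gripper is mounted at the origin on the work surface. World frame = base frame: x ahead of the robot, y to its left, z up, the work surface at z = 0. Lengths are in m, angles in rad, forces in N, time in s.
With the tool pointing down it reaches from about 0.3 to 0.875 m from the base axis. Payload 6.4 kg.
Tool frame: the origin (TCP) lies between the finger pads; the fingertips stand 25 mm ahead of it and the grasp point (between the pads) lies 6 mm ahead of it; z points along the fingers, y is the line along which they close (so a half turn about z gives the same grasp; the last joint's range is limited). The gripper opens to 85 mm and grips with 20 to 120 N. Pads are 22 mm wide; open, the fingers measure 114 mm over their backs; the gripper's body (76 mm by 85 mm) begins 54 mm behind the grasp point. The pads swing forward as they close: fully open they stand 13 mm farther back than shut.
Start: joints at [1.125, 0.181, 1.607, -0, 1.354, -0.206], TCP at [0.137, 0.559, 0.256] pointing down, gripper open.
Joint ranges: [-2.99, 2.99], [-0.89, 2.07], [0.3, 2.58], [-1.14, 4.28], [0, 2.63], [-3.12, 3.12]. Speed limits (rad/s): [2.57, 2.57, 3.01, 3.14, 3.14, 3.14].

INTERFACE

Orientations are given as a unit quaternion [w, x, y, z].
In Python, from bench import ctrl gives the robot as it stands.
- The arm moves only by the tool servo_tool, never from a script. Its argument "series" is text: rows parted by semicolons, each of 7 numbers parted by spaces: the gripper command: -1 is fully open, 1 is shut, values between are in proportion, then the shift along the tool's x, y, z in m, then the turn, a rotation vector about the tool's x, y, z in degrees. A call has 1 to 12 rows; each row is the pose to reach, as a shift and turn from the pose commanded when the call began, along the tool's axes at that moment; what a row does not reach only later rows make up. A row lasts 1/12 s, in which the tool goes at most 41.7 mm and 7.16 degrees, less where a joint would pass 70% of its speed; a pose out of reach is approached as far as the arm can. A call with a gripper value outside its range is refused whole. The fingers move at their own pace and stop on an object; the grip force is fixed at half the most. Time passes only in rows, so rows that repeat a pose let the fingers close. It gives the time, the measured TCP pose, the force, the opening and the grip force at its end, in the units of the state.
- ctrl.get_obs(): the state, without advancing time (a new reading comes with each control period).
- ctrl.camera(name): name is "side" or "top"; returns a dict with "img" (400x640x3 uint8, red, green, blue), "z_map" (400x640 float32, m along the optical axis (not along the pixel's ray), 0 where there is no reading), "fovy" (degrees; the focal length in pixels is half the picture's height over the tangent of half this angle, whatever the lens; pixels are square), "cx", "cy" (the principal point, pixels), "extrinsics" (4x4, takes a point from camera to world coordinates). Camera axes: x right, y down, z forward; pixel columns grow to the right and rows downward; lengths in m; the calibration is good to about 2 mm. A picture is of the moment at which its call begins.
- ctrl.hand_in(): hands the job in; it is judged then, once.
The state is a dict: "time_s": time; "q": joint angles; "dq": joint speeds; "joint_efforts": joint torques, N m; "eef_pos": TCP position; "eef_rot": TCP orientation; "wrist_force": force on the tool from outside, world axes, zero at the start; "torque": the same for the moment, N m; "opening": opening from 0.0 (shut) to 1.0 (fully open); "grasp_force": force on a finger pad.
Only numpy, scipy, OpenCV 4.12 (cv2) and the standard library are available. Lean on these libraries where they do the work, as an engineer would, in place of code of your own. Each camera call takes 0.05 s, during which the arm holds its last target. There are 200 camera calls.

TASK

The cabinet key has slipped into the cable tray under the narrow slot in the TV cabinet's top. Take the hook from the black player box, catch the key by its eye, draw it gently along the tray and up the ramp, easing back and steering round wherever it catches rather than forcing it, and leave it lying flat on the cabinet top. Then lay the hook back on the player box with its bent end hanging beside the box; leave the bell and the elephant standing where they are.

Things in the scene. Friction and masses are not known exactly. Their poses are not given: they have to be found in the camera images.
- cabinet: Cream particleboard TV cabinet, fixed, with a flat level top. Origin: on the top surface, on the slot's centre line, above the tray's mouth; z up. The slot runs from the origin along +y through the 22 mm thick top: 22 mm wide (x -11 to 11 mm), 170 mm long, open above. The top is clear for x -100 to 40 mm, y -500 to -120 mm.
- tray_mouth (a point): Mouth of the grey cable tray, on its floor, 36 mm below the top surface; axes as the cabinet's. The tray runs along +y under the slot: 40 mm wide (x -20 to 20 mm), 14 mm high under the top board, closed at y = 190 mm. Towards -y it opens into the plug well, 70 mm wide and open above: flat floor to y = -30 mm, then the ramp.
- tray_clips (a point): Point on the tray floor, mid-width, between two stick-on cable clips, almost hidden under the lips: one about 23 mm further in (+y), one about 23 mm further out, each within 5 mm. Each is 10 mm long, full tray height, and juts 11 mm from one side wall; which wall varies for each. The key's head passes only if its centre is 4 mm or more off mid-width, away from the clip; else it catches.
- ramp_top (a point): Top edge of the ramp, mid-width, level with the cabinet top; axes as the cabinet's. The ramp, 70 mm wide, rises evenly from the well's floor (36 mm down, at y = +90 mm from here) to this edge; beyond it (-y) the top is flat.
- key: Flat cabinet key on the tray floor, about 30 g. Origin: middle of its eye, half-way up its thickness. Brittle red plastic head 24 x 24 mm, 6 mm thick, with a through eye 11 mm (x) by 14 mm (y): pull with a few newtons. The brass blade, 6 mm wide, points along +y and ends 47 mm from the origin. At the start the head points to the tray's mouth (within 7 degrees), the eye seen through the slot.
- hook: Stiff hook pick, 120 g. Origin: centre of its wooden handle, 18 mm wide (x), 100 mm long (y), 26 mm high (z). A steel shank, 6 mm thick, leaves the +y end along the axis and at y = 105 mm bends square down, to 58 mm below the axis. Grip the handle from above, across x. It starts lying level on the player box, the bent end hanging down beside the box's +y side.
- hook_tip (a point): Lowest point of the hook's bent end (rounded, 6 mm diameter), in the hook's frame at (0, 105, -58) mm.
- player: Black media player box, fixed on the cabinet top, 130 mm (x) by 200 mm (y), 64 mm high. Origin: centre of its underside. The hook rests on its flat top: at the start with the handle's centre 50 to 70 mm inside the +y side.
- bell: Small steel hand bell standing on the cabinet top, 54 mm across, 61 mm high. Origin: centre of its underside.
- elephant: Small white ceramic elephant standing on the cabinet top, 40 mm wide, 90 mm long, 61 mm high. Origin: on its underside, between the feet.
Things that resemble listed ones, but are neither listed nor needed, are in the scene too. Of the things that look like the bell, the larger one is meant.

How it is judged:
By the outcome, as a careful person would: the job done as asked, in the order asked, and still so for the second after the job is handed in, with the robot touching nothing.
It also fails if it takes over 67 s, if anything falls off the work surface, if the arm or the gripper's body presses on something with over 40 N, if the wrist force passes 120 N, or if a joint passes its speed limit or range.

## Working session

There is one attempt and no reset: what is moved stays moved. The work goes in short steps, Python scripts to look and compute and a tool call to move; the robot and the scene stay as the last step left them, time stands still between calls to the robot, and variables do not carry over. Pictures are saved under pics/ and viewed, at most 10 in all, crops included, and the job is handed in when it is done.

Besides the shell and the picture viewer there is one more tool, called after "Call:" as name(argument=value, ...) on one line, values as JSON. servo_tool: Moves the arm, as the interface text tells. Its arguments: {"type":"object","properties":{"series":{"type":"string"}},"required":["series"]}

```bash
mkdir -p pics; cat > h.py <<'E'
import numpy as np, cv2
from bench import ctrl
def cam(n):
    c=ctrl.camera(n); c['f']=200/np.tan(np.radians(c['fovy'])/2) if c['img'].shape[0]==400 else None
    return c
def ray(c,u,v):
    E=np.array(c['extrinsics']); d=E[:3,:3]@np.array([(u-c['cx'])/c['f'],(v-c['cy'])/c['f'],1]); return E[:3,3],d
def onz(c,u,v,z):
    o,d=ray(c,u,v); return o+d*(z-o[2])/d[2]
def pt(c,u,v):
    o,d=ray(c,u,v); return o+d*float(c['z_map'][int(round(v)),int(round(u))])
def proj(c,p):
    E=np.linalg.inv(np.array(c['extrinsics'])); q=E[:3,:3]@np.array(p)+E[:3,3]; return c['f']*q[0]/q[2]+c['cx'],c['f']*q[1]/q[2]+c['cy']
def cloud(c):
    v,u=np.mgrid[:400,:640]; z=c['z_map']; E=np.array(c['extrinsics'])
    P=np.stack([(u-c['cx'])/c['f']*z,(v-c['cy'])/c['f']*z,z],-1); return P@E[:3,:3].T+E[:3,3]
E
python3 - <<'E'
from h import *
import pickle
for n in('top','side'):
    c=cam(n); pickle.dump(c,open(n+'.pkl','wb')); cv2.imwrite(f'pics/{n}0.png',c['img'][:,:,::-1])
    print(n,c['fovy'],c['cx'],c['cy'],np.round(c['extrinsics'],3).tolist())
print(ctrl.get_obs())
E
```

```text
top 47.92372299361159 324.11440472623036 198.54441932095753 [[0.151, -0.967, 0.205, 0.267], [-0.989, -0.148, 0.03, 0.045], [0.001, -0.207, -0.978, 1.049], [0.0, 0.0, 0.0, 1.0]]
side 53.52355594233158 324.14007779798027 195.92557915212527 [[-0.797, -0.469, 0.38, 0.148], [-0.604, 0.629, -0.49, 0.484], [-0.009, -0.62, -0.785, 0.735], [0.0, 0.0, 0.0, 1.0]]
{'time_s': 0.1, 'q': array([ 1.12472384e+00,  1.81474171e-01,  1.60790376e+00, -8.27642412e-06,
        1.35379154e+00, -2.06288284e-01]), 'dq': array([ 0.00058235, -0.00251957, -0.00198776,  0.00157837,  0.00065787,
        0.00057127]), 'joint_efforts': array([ 8.13197184e-04, -4.45879698e+01, -3.52239132e+01, -2.68979093e-04,
        4.12881593e-03,  5.59726686e-05]), 'eef_pos': array([0.13633719, 0.55813557, 0.25547209]), 'eef_rot': array([-2.48798994e-04,  1.19604161e-01,  9.92821345e-01, -7.48129666e-04]), 'wrist_force': array([ 0.91907411,  0.54368301, -0.53831823]), 'torque': array([-0.03207443,  0.03299219, -0.0759405 ]), 'grasp_force': 0.0, 'opening': 0.9997935456217745}
```

View pics/top0.png

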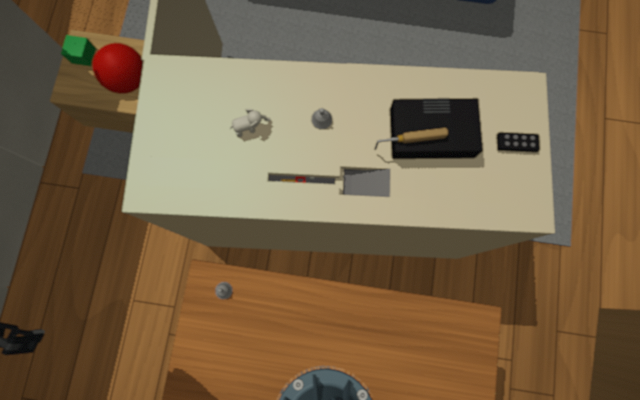

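View pics/side0.png

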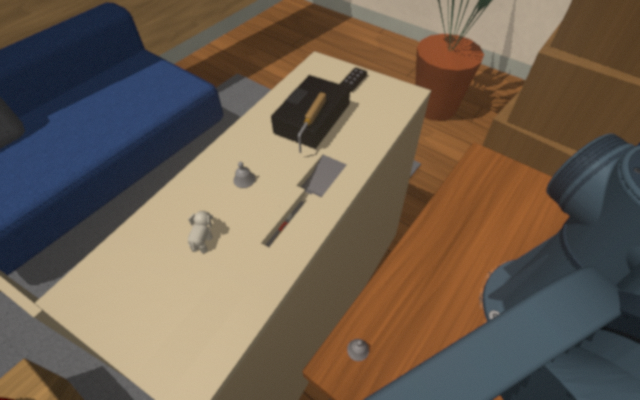

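The top view shows the slot at u 268–336, v≈179, the plug well at u 341–390 (v 167–195) and the red key head near (300,179). The hook handle is at (420,135) with its bend near (377,145), the player box is centred at (436,128), the bell is at (321,118) and the elephant at (248,122). The side view shows the same layout.

```bash
cat > m.py <<'E'
from h import *
import pickle
t=pickle.load(open('top.pkl','rb')); s=pickle.load(open('side.pkl','rb'))
for n,c,pts in(('top',t,dict(cab=(300,205),cab2=(200,190),cab3=(500,190),well=(350,190),hand=(420,135),box=(460,145),slotend=(290,179),well2=(350,175),well3=(380,180))),('side',s,dict(cab=(220,300),cab2=(350,200),hand=(316,107),box=(290,115)))):
    for k,(u,v) in pts.items(): print(n,k,np.round(pt(c,u,v),4))
for n,c in(('top',t),('side',s)):
    P=cloud(c); hsv=cv2.cvtColor(c['img'],cv2.COLOR_RGB2HSV)
    red=((hsv[...,0]<8)|(hsv[...,0]>172))&(hsv[...,1]>130)&(hsv[...,2]>60)&(P[...,0]>.3)&(P[...,0]<.62)&(P[...,1]<.45)&(P[...,1]>-.1)
    v,u=np.nonzero(red); print(n,'red',len(u),u.min(),u.max(),v.min(),v.max(),u.mean(),v.mean(),np.round(np.median(P[red],0),4))
o=cv2.resize(t['img'][155:205,255:400,::-1],None,fx=5.5,fy=5.5,interpolation=cv2.INTER_CUBIC)
o2=cv2.resize(s['img'][130:260,235:365,::-1],None,fx=2.4,fy=2.4,interpolation=cv2.INTER_CUBIC)
w=np.zeros((600,800,3),np.uint8); w[:o.shape[0],:o.shape[1]]=o; w[280:280+o2.shape[0],:o2.shape[1]]=o2
o3=cv2.resize(t['img'][90:165,365:490,::-1],None,fx=3.6,fy=3.6,interpolation=cv2.INTER_CUBIC); w[280:280+o3.shape[0],330:330+o3.shape[1]]=o3
cv2.imwrite('pics/crop1.png',w)
E
python3 m.py
```

```text
top cab [0.4587 0.1304 0.019 ]
top cab2 [0.4581 0.3674 0.0217]
top cab3 [ 0.5649 -0.3279  0.0198]
top well [ 0.5203  0.0193 -0.0166]
top hand [ 0.6366 -0.1126  0.1092]
top box [ 0.6354 -0.2075  0.0871]
top slotend [ 0.524   0.1673 -0.0106]
top well2 [ 0.5572  0.0246 -0.015 ]
top well3 [ 0.5482 -0.047   0.0127]
side cab [0.5012 0.3575 0.0183]
side cab2 [0.4397 0.011  0.0196]
side hand [ 0.6346 -0.117   0.1083]
side box [ 0.6854 -0.0759  0.0856]
top red 43 295 305 176 182 299.9767441860465 178.27906976744185 [ 0.5306  0.144  -0.0091]
side red 27 279 285 222 230 282.0740740740741 225.8148148148148 [ 0.5324  0.1433 -0.0099]
```

View pics/crop1.png

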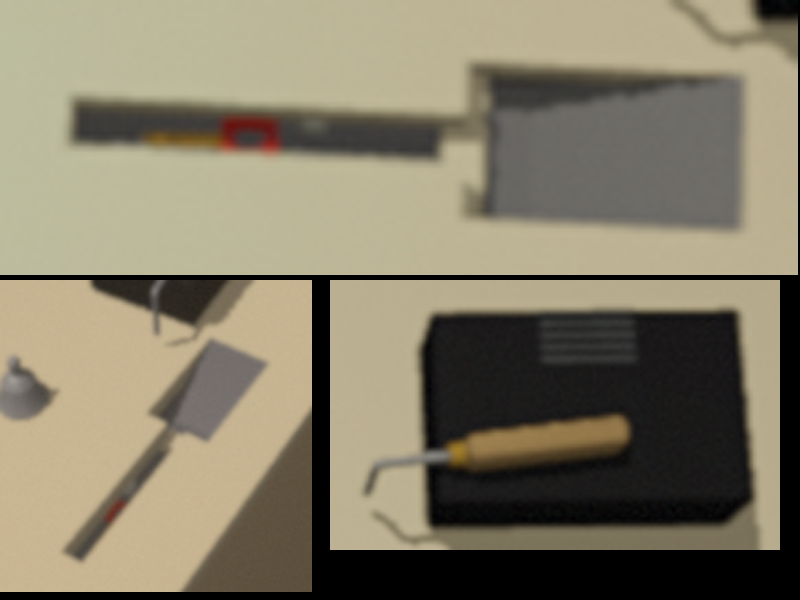

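The crops show the key with its eye at about crop (250,135), which is top-image (300.5,179.5). The slot is at u 268–335, a small light clip spot sits near (312,178), and there is a cream patch between the slot and the well at u 335–343. I'll check its depth.

```bash
cat > m2.py <<'E'
from h import *
import pickle
np.set_printoptions(linewidth=220,suppress=True)
t=pickle.load(open('top.pkl','rb')); s=pickle.load(open('side.pkl','rb'))
P=cloud(t)
print('z mm rows172-184, cols 326-348'); 
print((P[170:186,326:350:1,2]*1000).round().astype(int))
print('cols 264..'); print((P[170:186,262:326:3,2]*1000).round().astype(int))
# low mask: 
low=((P[...,2]<0.012)&(P[...,0]>.42)&(P[...,0]<.62)&(P[...,1]<.3)&(P[...,1]>-.2)).astype(np.uint8)
low[:, :]*=1
v,u=np.nonzero(low); print(u.min(),u.max(),v.min(),v.max())
g=cv2.cvtColor(t['img'],cv2.COLOR_RGB2GRAY)
print(g[160:200:1,[275,285,320,330,338,341,345,360,380]])
# hook: handle mask in both
for n,c in(('top',t),('side',s)):
    Q=cloud(c); hsv=cv2.cvtColor(c['img'],cv2.COLOR_RGB2HSV)
    m=(Q[...,2]>.092)&(Q[...,2]<.13)&(hsv[...,1]>80)&(Q[...,1]<.05)&(Q[...,1]>-.3)&(Q[...,0]>.5)&(Q[...,0]<.8)
    q=Q[m]; ctr,(w,h),a=cv2.minAreaRect((q[:,:2]*1000).astype(np.float32)); print(n,'handle',len(q),ctr,w,h,a,q[:,2].max(),np.median(q,0))
    b=(Q[...,2]>.08)&(Q[...,2]<.09)&(Q[...,1]<.05)&(Q[...,1]>-.4)&(Q[...,0]>.45)&(hsv[...,2]<70)
    print(n,'box',cv2.minAreaRect((Q[b][:,:2]*1000).astype(np.float32)))
    k=(Q[...,2]>.03)&(Q[...,2]<.13)&(Q[...,1]<.06)&(Q[...,1]>-.035)&(Q[...,0]>.5)&(Q[...,0]<.8)
    vv,uu=np.nonzero(k); print(n,'shank',[(a,b,*np.round(Q[b,a]*1000)) for a,b in list(zip(uu,vv))[::4]])
    for nm,y0,y1 in(('bell',.06,.145),('eleph',.18,.32)):
        k=(Q[...,2]>.03)&(Q[...,2]<.1)&(Q[...,1]<y1)&(Q[...,1]>y0)&(Q[...,0]>.6)&(Q[...,0]<.85); q=Q[k]; print(n,nm,len(q),q.min(0),q.max(0)) if len(q) else 0
E
python3 m2.py
```

```text
z mm rows172-184, cols 326-348
[[ 18  23  23  21  18  18  22  21  20  23  19  20  20  23   1  -3   0   1 -13 -12 -16 -14 -13 -11]
 [ 21  21  20  17  21  19  22  17  19  24  18  21  17  18  -3  -3  -2   2 -18 -14 -15 -17 -16 -17]
 [ 17  24  22  22  22  20  22  20  19  24  24  24  24  20  -3  -4  -1   3 -15 -14 -17 -17 -12 -18]
 [ 22  19  21  22  20  23  19  18  20  23  20  25  20  21  -1  -3  -1  -2 -15 -12 -17 -16 -16 -17]
 [ 19  22  21  20  19  18  21  22  18  16  19  18  21  19  -5  -4   0  -3 -16 -18 -16 -16 -16 -15]
 [ 19  19  18  20  21  20  21  20  21  19  20  21  20  17   1   1  -1  -3 -15 -19 -15 -13 -12 -15]
 [  6  10   9  13  11  10  13  12  13  11  13  12  15  15   1   2  -2   1 -16 -15 -16 -17 -15 -17]
 [  0   1   1   1   1   0   5   2   4   2   3   5   6   6  -1  -2  -4  -4 -19 -16 -16 -18 -14 -14]
 [-15 -17 -17 -16 -15 -14 -19 -12 -16 -15   0  -5  -2  -3  -2   3  -2  -3 -17 -16 -14 -15 -15 -13]
 [-17 -16 -15 -15 -16 -16 -18 -16 -16 -19  -3  -1  -2  -3   1  -3   3 -15 -15 -16 -14 -17 -14 -13]
 [-16 -14 -15 -13 -17 -15 -13 -15 -12 -18  -1  -4   2   1  -1  -6   0 -14 -15 -
[... 6246 characters left out ...]
)), (np.int64(299), np.int64(145), np.float64(614.0), np.float64(-22.0), np.float64(66.0)), (np.int64(300), np.int64(146), np.float64(611.0), np.float64(-23.0), np.float64(63.0)), (np.int64(301), np.int64(147), np.float64(611.0), np.float64(-26.0), np.float64(58.0)), (np.int64(299), np.int64(149), np.float64(615.0), np.float64(-23.0), np.float64(51.0)), (np.int64(301), np.int64(150), np.float64(611.0), np.float64(-25.0), np.float64(48.0)), (np.int64(301), np.int64(152), np.float64(612.0), np.float64(-26.0), np.float64(40.0))]
side bell 296 [0.65279683 0.09212273 0.03000871] [0.69119773 0.13166044 0.08325524]
side eleph 737 [0.6005181  0.23172111 0.03015721] [0.6555016  0.31849008 0.08197669]
```

```bash
cat > m3.py <<'E'
from h import *
import pickle
np.set_printoptions(linewidth=220,suppress=True)
t=pickle.load(open('top.pkl','rb')); s=pickle.load(open('side.pkl','rb'))
P=cloud(t); Z=.0203
# slot/well edges on top plane: -x wall upper edge = lower image border
g=cv2.cvtColor(t['img'],cv2.COLOR_RGB2GRAY).astype(float)
def edgev(u,v0,v1,thr,up):
    col=g[v0:v1,u]; 
    for i in (range(len(col)-1) if up else range(len(col)-2,-1,-1)):
        a,b=col[i],col[i+1]
        if (a-thr)*(b-thr)<=0 and a!=b: return v0+i+(a-thr)/(a-b)
low=np.array([onz(t,u,edgev(u,176,195,125,False),Z) for u in range(275,330,3)])
lw=np.array([onz(t,u,edgev(u,185,202,145,False),Z) for u in range(348,386,3)])
up=np.array([onz(t,u,edgev(u,166,178,150,True),Z) for u in range(275,330,3)])
uw=np.array([onz(t,u,edgev(u,160,175,150,True),Z) for u in range(344,386,3)])
for n,a in(('slot -x',low),('slot +x',up),('well -x',lw),('well +x',uw)):
    k=np.polyfit(a[:,1],a[:,0],1); print(n,'x=%.4f+%.4f*y'%(k[1],k[0]), 'deg',np.degrees(np.arctan(k[0])))
h=[g[176:183,:].mean(0)[i] for i in range(262,350)]
print(np.round(h).astype(int)); print(np.round(g[176:183:3,384:396]).astype(int)); print(g[188:192,334:350].astype(int)); print(g[169:171,334:350].astype(int))
for u,v in((268,176),(336,181),(340,181),(340,170),(390,181)): print(u,v,onz(t,u,v,Z),onz(t,u,v,-.002))
Q=cloud(s)
print('side'); 
for v in range(190,216,1): print(v,(Q[v,294:324,2]*1000).round().astype(int))
E
python3 m3.py
```

```text
slot -x x=0.5267+-0.0978*y deg -5.587035642347365
slot +x x=0.5483+-0.1037*y deg -5.921338378205079
well -x x=0.5020+-0.1022*y deg -5.8352793647905505
well +x x=0.5733+-0.1683*y deg -9.552282520695154
[184 184 185 183 176 155 120  95  91  91  89  88  89  91  92  91  89  89  92  94  93  93  94  92  89  89  89  89  89  89  88  86  83  78  71  69  69  69  68  69  69  67  67  70  71  71  72  74  77  79  79  77  73  69
  69  68  68  67  68  68  68  68  67  69  69  69  69  69  70  70  70  71  86 111 128 132 132 133 135 135 125 102  82  89 100 102 103 102]
[[109 108 109 109 108 119 149 171 177 176 176 176]
 [109 110 108 108 109 122 151 171 176 176 176 176]
 [109 110 110 109 110 126 154 172 176 176 175 176]]
[[179 179 179 177 170 159 160 166 151 108  84  97 103 103 102 102]
 [179 179 179 178 166 147 139 146 136  99  84  97 103 103 103 103]
 [180 180 180 178 167 144 125 123 114  86  82  98 103 102 103 103]
 [180 179 180 177 166 143 121 113  98  78  81  97 103 102 102 103]]
[[179 179 179 179 177 164 136 114 103  90  67  57  58  59  59  58]
 [180 179 179 180 177 163 137 116 108  92  65  51  51 
[... 2942 characters left out ...]
0  20  19  20  21  21  20  21  19  20  19  20  20  18  21  20  21  20]
211 [-16 -16 -16 -13  21  20  19  20  20  20  21  23  20  19  20  19  21  20  17  18  19  20  20  21  19  19  19  22  22  19]
212 [-16 -15 -13  18  21  18  20  18  20  21  20  22  19  21  21  21  20  20  22  21  20  17  20  22  19  18  18  20  22  22]
213 [-17 -16 -14  19  22  19  21  20  19  18  21  19  20  20  22  20  22  21  18  20  18  20  20  22  20  20  20  19  18  18]
214 [-15 -16  19  21  22  21  20  23  21  20  19  22  20  22  19  21  20  20  23  19  21  17  22  21  20  20  20  21  21  19]
215 [-16  20  22  21  22  19  22  17  22  18  20  22  21  18  22  19  20  20  21  21  21  20  21  20  21  19  21  20  20  21]
```

The picture and depths show a bar at the tray mouth at about z = -2 mm, which I'll probe with care. One clip is visible on the +x side at about cab y = 66. The handle lies at about (0.6415, -0.124), yaw 15.5°. Moving to it now.

Call:
servo_tool(series="-1 -0.652 -0.543 0.056 0 0 60.8;-1 -0.652 -0.543 0.056 0 0 60.8;-1 -0.652 -0.543 0.056 0 0 60.8;-1 -0.652 -0.543 0.056 0 0 60.8;-1 -0.652 -0.543 0.056 0 0 60.8;-1 -0.652 -0.543 0.056 0 0 60.8;-1 -0.652 -0.543 0.056 0 0 60.8;-1 -0.652 -0.543 0.056 0 0 60.8;-1 -0.652 -0.543 0.056 0 0 60.8;-1 -0.652 -0.543 0.056 0 0 60.8;-1 -0.652 -0.543 0.056 0 0 60.8;-1 -0.652 -0.543 0.056 0 0 60.8")

```text
time_s: 1.1
eef_pos: [0.4337, 0.1554, 0.2232]
eef_rot: [-0.0, 0.606, 0.796, 0.0]
wrist_force: [1.1, 0.8, 0.1]
opening: 1.001
grasp_force: 0.0
```

```bash
cat >> h.py <<'E'
from scipy.spatial.transform import Rotation as Rn
def st():
    o=ctrl.get_obs(); w,x,y,z=o['eef_rot']; return o,np.array(o['eef_pos']),Rn.from_quat([x,y,z,w])
def go(target,yaw):  # yaw deg of tool y in world
    o,p,R=st(); M=R.as_matrix(); sh=M.T@(np.array(target)-p)
    a=np.radians(yaw); ty=np.array([np.cos(a),np.sin(a),0]); tz=np.array([0,0,-1.]); tx=np.cross(ty,tz)
    T=np.stack([tx,ty,tz],1); rv=np.degrees(Rn.from_matrix(M.T@T).as_rotvec())
    print('t %.2f'%o['time_s'],'p',p.round(4),'yaw %.2f'%np.degrees(np.arctan2(M[1,1],M[0,1])),'F',np.round(o['wrist_force'],1),'open',round(o['opening'],3),'g',round(o['grasp_force'],1))
    print('shift',sh.round(4),'turn',rv.round(1))
E
python3 -c "
from h import *
go([.6415,-.124,.112],15.5)"
```

```text
t 1.10 p [0.4337 0.1554 0.2232] yaw 15.45 F [1.1 0.8 0.1] open 1.001 g 0.0
shift [-0.3247  0.1258  0.1112] turn [ 0.  -0.  -0.1]
```

Call:
servo_tool(series="-1 -0.3247 0.1258 0.03 0 0 0;-1 -0.3247 0.1258 0.03 0 0 0;-1 -0.3247 0.1258 0.03 0 0 0;-1 -0.3247 0.1258 0.03 0 0 0;-1 -0.3247 0.1258 0.03 0 0 0;-1 -0.3247 0.1258 0.03 0 0 0;-1 -0.3247 0.1258 0.03 0 0 0;-1 -0.3247 0.1258 0.03 0 0 0;-1 -0.3247 0.1258 0.03 0 0 0;-1 -0.3247 0.1258 0.06 0 0 0;-1 -0.3247 0.1258 0.09 0 0 0;-1 -0.3247 0.1258 0.09 0 0 0")

```text
time_s: 2.1
eef_pos: [0.6367, -0.1211, 0.1259]
eef_rot: [-0.006, 0.606, 0.795, -0.002]
wrist_force: [-1.1, 0.9, -1.3]
opening: 1.004
grasp_force: 0.0
```

```bash
python3 -c "
from h import *
go([.6415,-.124,.112],15.5)
c=cam('side'); cv2.imwrite('pics/s1.png',cv2.resize(c['img'][30:180,200:400,::-1],None,fx=4,fy=4,interpolation=cv2.INTER_CUBIC))"
```

```text
t 2.10 p [ 0.6367 -0.1211  0.1259] yaw 15.40 F [-1.1  0.9 -1.3] open 1.004 g 0.0
shift [-0.0042  0.004   0.0139] turn [-0.6 -0.4 -0.1]
```

View pics/s1.png

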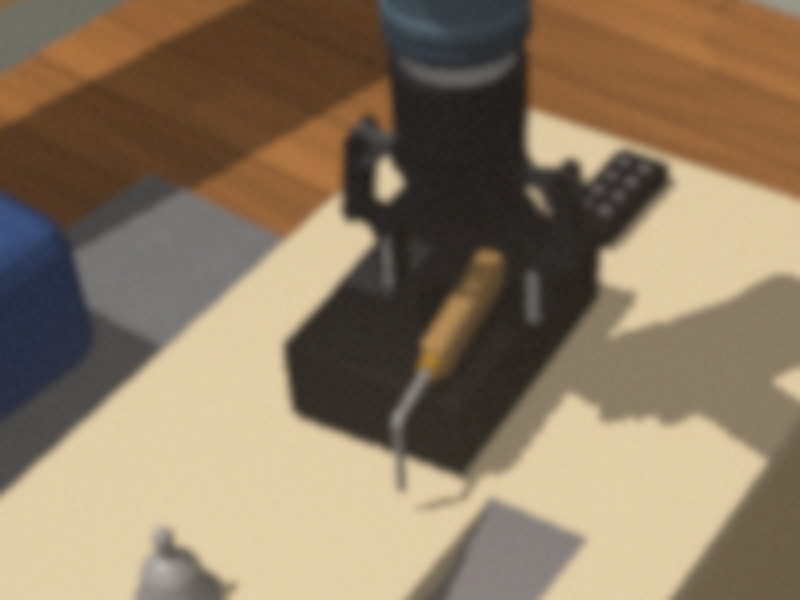

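The fingers straddle the handle, at about (465,310) in the crop. I'll let the arm settle, then lower and grip.

Call:
servo_tool(series="-1 0 0 0.01 0 0 0;-1 0 0 0.018 0 0 0;-1 0 0 0.018 0 0 0;-1 0 0 0.018 0 0 0")

```text
time_s: 2.48
eef_pos: [0.6412, -0.1218, 0.116]
eef_rot: [0.0, 0.605, 0.796, 0.0]
wrist_force: [0.1, 0.1, 0.1]
opening: 1.0
grasp_force: 0.0
```

```bash
python3 -c "
from h import *
go([.6415,-.124,.112],15.5)"
```

```text
t 2.48 p [ 0.6412 -0.1218  0.116 ] yaw 15.49 F [0.1 0.1 0.1] open 1.0 g 0.0
shift [-0.0022 -0.0003  0.004 ] turn [ 0.  0. -0.]
```

Call:
servo_tool(series="-1 -0.002 0 0.003 0 0 0;0.4 -0.002 0 0.003 0 0 0;0.8 -0.002 0 0.003 0 0 0;0.8 -0.002 0 0.003 0 0 0;0.8 -0.002 0 0.003 0 0 0;0.8 -0.002 0 0.003 0 0 0;0.8 -0.002 0 0.003 0 0 0;0.8 -0.002 0 0.003 0 0 0")

```text
time_s: 3.15
eef_pos: [0.6417, -0.1241, 0.1127]
eef_rot: [0.0, 0.606, 0.796, 0.0]
wrist_force: [0.1, -0.0, 0.6]
opening: 0.197
grasp_force: 59.1
```

Gripped. I'll lift and carry, and meanwhile locate the eye more finely from the saved views.

Call:
servo_tool(series="1 0 0 -0.03 0 0 0;1 0 0 -0.06 0 0 0;1 0 0 -0.08 0 0 0;1 0 0 -0.08 0 0 0")

```text
time_s: 3.48
eef_pos: [0.6441, -0.1249, 0.198]
eef_rot: [0.004, 0.606, 0.796, 0.001]
wrist_force: [1.1, -0.4, -0.1]
opening: 0.201
grasp_force: 58.8
```

```bash
python3 - <<'E'
from h import *
import pickle
np.set_printoptions(linewidth=200,suppress=True)
t=pickle.load(open('top.pkl','rb')); s=pickle.load(open('side.pkl','rb'))
r=t['img'].astype(int); print('top R-G'); print((r[...,0]-r[...,1])[173:185,278:310])
r=s['img'].astype(int); print('side R-G'); print((r[...,0]-r[...,1])[218:235,272:294])
for z in(-.010,): 
    for u,v in((300,179.2),(300,178.5),(294.5,179),(306,179)): print('top',u,v,onz(t,u,v,z))
print('clip',onz(t,309,177.5,-.002),onz(t,315,177.5,-.002))
# bend tip in hand
go([.52,.05,.15],5.7)
E
```

```text
top R-G
[[ 4  5  4  4  5  4  5  5  5  5  5  5  5  4  4  5  4  4  5  5  5  5  5  5  5  5  5  6  7  5  7  6]
 [ 6  6  7  6  6  5  6  6  6  6  6  6  6  7  6  5  5  5  5  5  3  4  4  4  5  4  5  6  6  6  7  6]
 [ 5  4  4  5  6  6  5  5  6  5  5  6  7  7  7  5  7  9 14 14 14 14 14 12 12 11 10  8  6  6  7  7]
 [ 3  2  2  3  1  2  1  3  3  3  4  4  3  3  3  3 10 28 44 50 50 49 49 48 46 39 33 21  9  5  5  5]
 [ 1  3  2  2  2  1  2  1  1  3  1  2  2  1  2  3 15 45 75 81 77 75 77 74 73 70 61 36 10  4  2  3]
 [ 1  1  4  5  7  8  9  8  8  8  8  6  7  7  6  9 20 49 77 74 58 50 49 53 59 72 68 42 12  0  2  2]
 [ 2  3  7 14 18 22 22 20 18 19 18 19 18 18 18 18 28 52 71 55 26 12 12 14 27 53 67 42 12  1  1  3]
 [ 1  4  9 17 23 27 28 26 24 25 26 27 26 25 26 27 38 63 82 63 22  3  2  8 32 67 83 56 18  1  1  2]
 [ 3  2  4  8 13 17 18 16 16 17 20 21 21 21 22 26 40 66 86 72 40 25 24 31 55 87 98 69 25  2  1  2]
 [ 2  2  2  2  5  5  5  5  6  7  7  8  7  8  7  9 19 35 47 41 27 24 24 26 42 61 65 45 16  4  3  3]
 [ 3  3  3  3  3  3  3  3  3  3  3  3  4  3  3  3  5  9 13 11  9  9  9 10 16 25 26 17  7  4  5  6]
 [ 
[... 999 characters left out ...]
19]
 [12 10  9  9  7  8 11 19 24 24 23 20 20 18 18 19 19 18 19 19 19 19]
 [10  9  8  7  5  5  8 14 17 19 20 19 18 18 18 19 18 18 18 18 18 20]
 [10  9  7  6  6  6  9 13 18 18 18 20 19 19 18 20 18 19 19 18 19 19]
 [10  8  7  6  5  8 11 17 18 19 20 19 19 19 20 19 17 18 19 19 21 19]]
top 300 179.2 [ 0.5270459   0.14313216 -0.01      ]
top 300 178.5 [ 0.52877566  0.14341612 -0.01      ]
top 294.5 179 [ 0.5255213   0.15640592 -0.01      ]
top 306 179 [ 0.52974227  0.12882096 -0.01      ]
clip [ 0.5325295   0.12163547 -0.002     ] [ 0.53471681  0.1073412  -0.002     ]
t 3.48 p [ 0.6441 -0.1249  0.198 ] yaw 15.47 F [ 1.1 -0.4 -0.1] open 0.201 g 58.8
shift [ 0.2019 -0.0733  0.0464] turn [0.4 0.3 9.8]
```

```bash
python3 - <<'E'
from h import *
go([.534,.0381,.135],5.75)
E
```

```text
t 3.48 p [ 0.6441 -0.1249  0.198 ] yaw 15.47 F [ 1.1 -0.4 -0.1] open 0.201 g 58.8
shift [ 0.1868 -0.0631  0.0616] turn [0.4 0.3 9.7]
```

Call:
servo_tool(series="1 0.1868 -0.063 0 0 0 9.7;1 0.1868 -0.063 0 0 0 9.7;1 0.1868 -0.063 0 0 0 9.7;1 0.1868 -0.063 0.02 0 0 9.7;1 0.1868 -0.063 0.04 0 0 9.7;1 0.1868 -0.063 0.055 0 0 9.7;1 0.1868 -0.063 0.055 0 0 9.7;1 0.1868 -0.063 0.055 0 0 9.7")

```text
time_s: 4.15
eef_pos: [0.53, 0.0395, 0.1362]
eef_rot: [-0.001, 0.67, 0.742, -0.001]
wrist_force: [0.9, 0.2, 0.0]
opening: 0.196
grasp_force: 59.0
```

```bash
python3 - <<'E'
from h import *
np.set_printoptions(suppress=True)
go([.534,.0381,.135],5.75)
for n in('top','side'):
    c=cam(n); Q=cloud(c)
    k=(Q[...,2]>.03)&(Q[...,2]<.15)&(Q[...,0]>.48)&(Q[...,0]<.57)&(Q[...,1]>.095)&(Q[...,1]<.2)
    q=Q[k]; vv,uu=np.nonzero(k); print(n,k.sum())
    for a,b,r in list(zip(uu,vv,q))[::2]: print(a,b,(r*1000).round(),end=' | ')
    print('pred tip px',proj(c,[.5235,.1426,.062]))
    cv2.imwrite(f'pics/{n}2.png',cv2.resize(c['img'][100:250,220:420,::-1],None,fx=4,fy=4,interpolation=cv2.INTER_CUBIC))
E
```

```text
t 4.15 p [0.53   0.0395 0.1362] yaw 5.81 F [0.9 0.2 0. ] open 0.196 g 59.0
shift [-0.0018  0.0038  0.0012] turn [-0.2 -0.   0.1]
top 0
pred tip px (np.float64(298.3431964332199), np.float64(172.8180008593493))
side 121
292 174 [530.  97. 126.] | 295 174 [522.  96. 130.] | 293 175 [527.  97. 125.] | 295 175 [523.  96. 126.] | 293 176 [525.  99. 125.] | 295 176 [523.  96. 123.] | 292 177 [525. 103. 126.] | 294 177 [523.  99. 124.] | 291 178 [525. 106. 125.] | 293 178 [523. 103. 124.] | 295 178 [525.  95. 115.] | 290 179 [526. 109. 124.] | 292 179 [522. 106. 124.] | 289 180 [525. 112. 125.] | 291 180 [524. 108. 122.] | 288 181 [525. 116. 125.] | 290 181 [523. 112. 123.] | 287 182 [525. 119. 125.] | 289 182 [523. 115. 123.] | 286 183 [526. 121. 123.] | 288 183 [523. 118. 123.] | 286 184 [524. 123. 123.] | 288 184 [520. 121. 124.] | 286 185 [522. 126. 124.] | 288 185 [520. 122. 122.] | 285 186 [521. 130. 125.] | 287 186 [519. 126. 123.] | 284 187 [521. 132. 125.] | 286 187 [520. 128. 122.] | 283 188 [522. 135. 124.] | 285 188 [519. 132. 123.] | 282 189 [520. 140. 127.] | 284 189 [520. 135. 122.] | 282 190 [520. 140. 124.] | 281 191 [520. 143. 123.] | 283 191 [519. 139. 120.] | 282 192 [520. 141. 118.] | 281 193 [519. 145. 119.] | 283 193 [519. 140. 114.] | 282 194 [519. 142. 113.] | 281 195 [521. 144. 110.] | 283 195 [520. 140. 107.] | 282 196 [519. 143. 108.] | 281 197 [522. 144. 104.] | 283 197 [519. 141. 103.] | 283 198 [519. 142. 101.] | 282 199 [522. 142.  96.] | 284 199 [518. 140.  96.] | 283 200 [518. 143.  95.] | 282 201 [521. 144.  91.] | 284 201 [518. 141.  90.] | 283 202 [519. 143.  89.] | 282 203 [522. 144.  83.] | 284 203 [519. 141.  83.] | 283 204 [519. 144.  82.] | 283 205 [521. 143.  76.] | 285 205 [520. 138.  72.] | 284 206 [518. 143.  75.] | 283 207 [520. 144.  72.] | 285 207 [518. 141.  69.] | 284 208 [519. 142.  66.] | pred tip px (np.float64(282.6521365662277), np.float64(208.4007676548592))
```

View pics/side2.png

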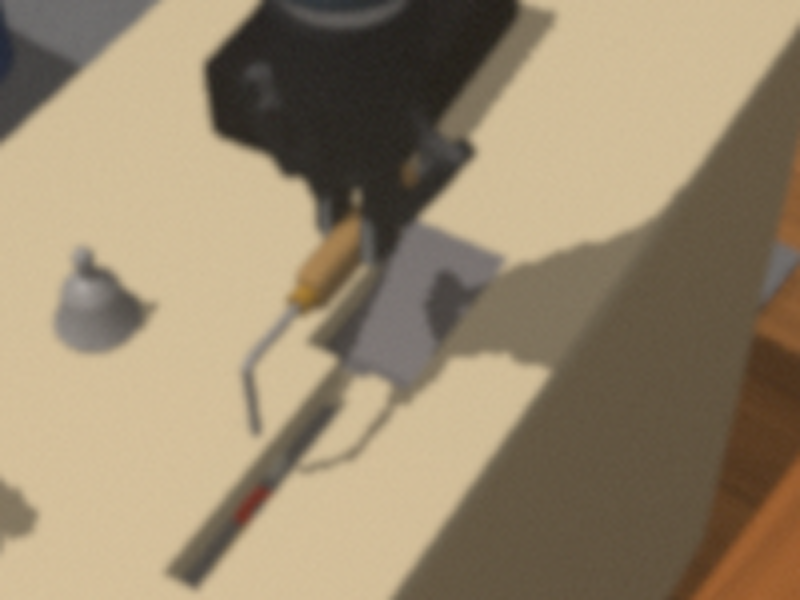

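The side view shows the hook held over the slot, its tip at crop (257,432), and the key eye at crop (250,505). The tip offset from the TCP is about (-9, +101, -73) mm. Checking the pose, then lowering.

```bash
python3 - <<'E'
from h import *
go([.5325,.0416,.135],5.75)
E
```

```text
t 4.25 p [0.5322 0.0384 0.1382] yaw 5.72 F [ 0.2  0.2 -1.9] open 0.202 g 59.0
shift [0.0031 0.0006 0.0032] turn [ 0.1  0.  -0. ]
```

Call:
servo_tool(series="1 0.0015 0.002 0.03 0 0 0;1 0.0015 0.002 0.055 0 0 0;1 0.0015 0.002 0.062 0 0 0;1 0.0015 0.002 0.062 0 0 0;1 0.0015 0.002 0.062 0 0 0")

```text
time_s: 4.67
eef_pos: [0.5338, 0.0403, 0.0763]
eef_rot: [0.0, 0.671, 0.741, 0.0]
wrist_force: [0.5, 0.2, -0.3]
opening: 0.194
grasp_force: 59.0
```

```bash
python3 - <<'E'
from h import *
go([.534,.0401,.058],5.75)
t=cam('top');c=cam('side')
a=cv2.resize(t['img'][150:210,255:355,::-1],None,fx=5,fy=5,interpolation=cv2.INTER_CUBIC);b=cv2.resize(c['img'][180:250,250:330,::-1],None,fx=6,fy=4,interpolation=cv2.INTER_CUBIC)
w=np.zeros((600,520,3),np.uint8);w[:300,:500]=a;w[310:590,:480]=b;cv2.imwrite('pics/e3.png',w)
E
```

```text
t 4.67 p [0.5338 0.0403 0.0763] yaw 5.71 F [ 0.5  0.2 -0.3] open 0.194 g 59.0
shift [-0.0002  0.0002  0.0183] turn [ 0.  0. -0.]
```

View pics/e3.png

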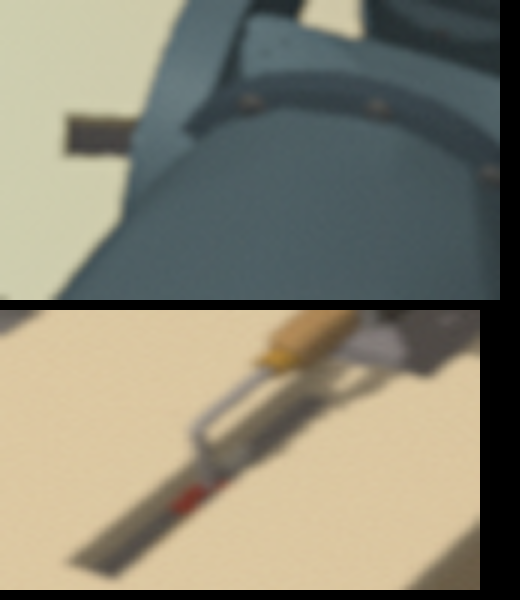

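The top view is blocked by the arm. The side crop shows the tip at (210,478), just above the red head at (200,492), so lowering straight down should enter the eye.

Call:
servo_tool(series="1 0 0 0.006 0 0 0;1 0 0 0.010 0 0 0;1 0 0 0.014 0 0 0;1 0 0 0.017 0 0 0;1 0 0 0.018 0 0 0;1 0 0 0.018 0 0 0")

```text
time_s: 5.27
eef_pos: [0.5326, 0.041, 0.0571]
eef_rot: [-0.0, 0.671, 0.742, -0.0]
wrist_force: [-0.2, -0.0, -0.0]
opening: 0.2
grasp_force: 59.2
```

Call:
servo_tool(series="1 0 -0.003 0 0 0 0;1 0 -0.005 0 0 0 0;1 -0.002 -0.0065 0 0 0 0;1 -0.004 -0.0065 0 0 0 0;1 -0.006 -0.0065 0 0 0 0;1 -0.008 -0.0065 0 0 0 0;1 -0.008 -0.0065 0 0 0 0")

```text
time_s: 5.85
eef_pos: [0.5273, 0.0318, 0.0574]
eef_rot: [0.0, 0.671, 0.742, -0.0]
wrist_force: [0.4, -0.6, -0.3]
opening: 0.201
grasp_force: 59.1
```

```bash
cat >> h.py <<'E'
O=np.array([.5328,.047]);th=np.radians(5.75);EX=np.array([np.cos(th),np.sin(th)]);EY=np.array([-np.sin(th),np.cos(th)])
def tip():
    o,p,R=st(); M=R.as_matrix(); h=p+M@np.array([.1025,0,.073]); q=h[:2]-O; f=np.array(o['wrist_force'])
    print('t %.2f'%o['time_s'],'tip cab mm',(q@EX*1e3).round(1),(q@EY*1e3).round(1),'z',(h[2]*1e3).round(1),'F cab',(f[:2]@EX).round(2),(f[:2]@EY).round(2),f[2].round(2),'cmd p',p.round(4))
def key(tag):
    c=cam('side'); Q=cloud(c); r=c['img'].astype(int); m=((r[...,0]-r[...,1])>34)&(r[...,1]<60)&(Q[...,0]>.4)&(Q[...,0]<.66)&(Q[...,1]<.25)&(Q[...,1]>-.35)&(Q[...,2]<.04)
    q=Q[m]
    if len(q): 
        d=q[:,:2]-O; print('red',len(q),'cab x',np.percentile(d@EX*1e3,[5,50,95]).round(1),'y',np.percentile(d@EY*1e3,[5,50,95]).round(1),'z',np.median(q[:,2]).round(4))
    return c
E
python3 -c "
from h import *
tip(); key('')"
```

```text
t 5.85 tip cab mm -7.0 87.9 z -15.6 F cab 0.37 -0.61 -0.3 cmd p [0.5273 0.0318 0.0574]
```

```bash
sed -i 's/>34)&(r\[...,1\]<60)/>24)\&(r[...,2]<1.25*r[...,1]+8)\&(r[...,0]>1.6*r[...,1])/' h.py; python3 - <<'E'
from h import *
c=key('');np.set_printoptions(linewidth=200)
r=c['img'].astype(int);print((r[...,0]-r[...,1])[214:232,274:300])
import pickle
s=pickle.load(open('side.pkl','rb'));print(s['img'][226,279:284].tolist())
print(proj(c,[*(O+.0*EX+.092*EY),-.01]))
E
```

```text
[[19 20 19 18 19 19 19 19 20 19 16 13 11  8  6  5  7  5  5  7  7  9 12 14 17 19]
 [18 18 20 19 19 19 19 21 18 16 14 11  9  8  7  6  5  4  6  7  9 12 14 16 18 20]
 [19 18 19 20 18 18 19 19 17 15 12 11  9  9  6  5  6  6  7  9 11 13 15 17 20 19]
 [19 19 19 19 20 20 19 18 14 11 11 12 10  8  6  5  5  6  7 11 12 16 16 19 20 19]
 [19 19 19 19 19 19 18 14 13 11 11  8  7  6  6  6  6 11 11 13 16 17 18 20 20 20]
 [20 20 19 20 20 19 15 13 10 10 10  9  7  6  5  6 10 13 16 18 18 19 21 19 20 19]
 [19 20 20 20 18 15 14 11 10 11  9  7  7  6  7  9 12 16 20 20 19 20 20 20 19 19]
 [19 19 20 18 15 14 13 11 11  9  9  8 11 14 14 13 16 18 21 18 20 19 19 20 19 17]
 [19 20 20 16 15 12 11 11 10  8  9 11 18 25 21 18 19 19 18 19 19 19 18 19 18 20]
 [20 20 17 15 12 11 12  9  9  7 10 22 32 33 26 21 19 18 18 20 19 18 18 20 18 19]
 [19 18 17 12 12 11  9  7  7 13 20 34 37 32 26 22 19 18 19 19 19 20 19 19 20 20]
 [19 15 14 11 10 11  8  9 10 22 34 39 33 28 24 20 19 18 19 19 18 20 20 19 20 19]
 [16 14 10 11 11 10  8 10 21 36 43 37 30 26 21 19 18 18 19 20 20 19 19 19 19 19]
 [15 12 11 11  9  9 10 17 32 44 43 35 25 22 19 20 19 19 19 19 20 20 18 20 20 21]
 [12 11 10 10 10  7 13 25 41 44 37 28 23 21 20 19 19 20 21 20 20 19 19 18 20 20]
 [12 10  9  9  6  8 14 27 36 34 29 25 20 20 19 20 19 18 18 19 20 19 19 18 19 20]
 [11 11  6  6  8  7 11 21 27 26 24 21 20 19 19 19 19 19 20 19 20 20 19 20 20 20]
 [10  8  6  6  4  5 10 16 21 21 20 20 19 18 19 21 17 18 19 18 20 19 20 19 19 20]]
[[104, 81, 65], [105, 66, 52], [105, 53, 41], [104, 49, 40], [100, 56, 46]]
(np.float64(286.692237386908), np.float64(226.18476668758794))
```

The red patch moved with the hook toward -x, so the eye is caught. I'll pull slowly with the hook held at x = -7.

Call:
servo_tool(series="1 -0.002 0 0 0 0 0;1 -0.004 0 0 0 0 0;1 -0.006 0 0 0 0 0;1 -0.008 0 0 0 0 0;1 -0.010 0 0 0 0 0;1 -0.012 0 0 0 0 0;1 -0.014 0 0 0 0 0")

```text
time_s: 6.53
eef_pos: [0.5286, 0.0182, 0.0574]
eef_rot: [0.0, 0.671, 0.742, 0.0]
wrist_force: [0.2, -0.6, -0.9]
opening: 0.2
grasp_force: 59.1
```

```bash
python3 -c "
from h import *
tip(); c=key('');np.set_printoptions(linewidth=200)
r=c['img'].astype(int);D=(r[...,0]-r[...,1]-18).clip(0)*(r[...,0]>1.45*r[...,1]);v,u=np.nonzero(D[195:240,270:330]);print(len(u),u.mean()+270,v.mean()+195)"
```

```text
t 6.53 tip cab mm -7.1 74.3 z -15.6 F cab 0.1 -0.6 -0.93 cmd p [0.5286 0.0182 0.0574]
red 2 cab x [-118.4 -117.3 -116.3] y [-385.  -383.3 -381.7] z -0.7476
1 287.0 222.0
```

```bash
python3 -c "
from h import *
c=cam('side');np.set_printoptions(linewidth=220)
r=c['img'].astype(int);print((r[...,0]*100//(r[...,1]+1))[208:234,274:304])
print(proj(c,[*(O-.0071*EX+.0783*EY),-.01]))"
```

```text
[[109 108 108 108 108 108 109 108 108 108 108 108 109 109 109 110 108 106 105 103 103 105 103 105 106 107 108 108 109 109]
 [108 108 108 108 108 108 108 108 108 108 108 109 109 109 109 108 108 105 105 103 104 104 103 107 105 106 108 108 109 108]
 [108 108 108 108 108 108 108 108 108 108 108 109 109 109 110 108 107 105 105 103 103 105 107 107 107 108 109 109 109 109]
 [108 108 108 108 108 108 108 108 108 108 109 109 109 109 108 109 107 106 105 105 107 106 107 107 109 108 109 110 109 109]
 [108 109 108 109 108 108 108 109 108 108 109 110 108 108 109 108 107 105 104 104 106 105 107 110 108 109 110 109 108 108]
 [107 108 108 108 108 108 108 108 108 110 109 110 110 110 107 107 107 104 105 104 106 107 108 109 110 110 109 109 108 109]
 [108 108 108 108 108 108 108 109 109 109 108 108 109 108 108 106 104 103 105 106 107 108 109 109 109 109 109 108 109 108]
 [108 108 108 108 108 108 109 109 109 109 108 109 109 108 107 104 103 104 104 106 109 109 108 110 109 110 109 108 108 108]
 [108 108 108 108 108 108 110 109 109 108 109 110 109 107 106 106 106 107 108 107 108 109 109 109 108 108 108 109 10
[... 1463 characters left out ...]
08 109 109 108 108]
 [108 109 109 108 108 106 104 105 107 108 109 109 108 109 108 108 108 108 108 108 108 108 109 108 109 109 109 109 108 109]
 [108 107 109 105 106 103 106 108 107 109 109 108 108 109 108 108 108 108 108 109 108 108 109 109 109 108 109 109 108 109]
 [107 109 108 106 106 107 109 108 108 108 108 108 108 108 109 108 108 108 108 108 108 108 108 108 108 109 109 108 109 108]
 [108 107 107 106 106 107 107 109 109 109 108 108 109 108 108 108 109 108 108 108 109 109 109 109 108 108 109 108 108 108]
 [108 104 106 106 106 107 109 110 109 108 108 108 108 108 108 108 108 108 108 108 108 109 108 109 108 109 109 109 109 109]]
(np.float64(292.70007231594803), np.float64(223.22875070215144))
```

The red strip moved along with the pull, now from (290,218) to (285,225). Continuing.

Call:
servo_tool(series="1 -0.002 0 0 0 0 0;1 -0.004 0 0 0 0 0;1 -0.006 0 0 0 0 0;1 -0.008 0 0 0 0 0;1 -0.010 0 0 0 0 0;1 -0.012 0 0 0 0 0;1 -0.014 0 0 0 0 0;1 -0.016 0 0 0 0 0;1 -0.018 0 0 0 0 0")

```text
time_s: 7.38
eef_pos: [0.5303, 0.0003, 0.0574]
eef_rot: [-0.0, 0.671, 0.742, -0.0]
wrist_force: [0.1, -0.3, -1.1]
opening: 0.197
grasp_force: 59.1
```

```bash
cat >> h.py <<'E'
def red(save=None):
    c=cam('side'); r=c['img'].astype(int); m=np.zeros((400,640),bool); m[140:245,265:365]=(r[...,0]>1.18*r[...,1])[140:245,265:365]&(r[...,2]<.95*r[...,1])[140:245,265:365]
    v,u=np.nonzero(m)
    if len(u):
        q=np.array([(onz(c,a,b,-.01)[:2]-O) for a,b in zip(u,v)])*1e3; x,y=q@EX,q@EY; print('red n',len(u),'u',u.min(),u.max(),'v',v.min(),v.max(),'cab x %.1f..%.1f y %.1f..%.1f'%(x.min(),x.max(),y.min(),y.max()))
    if save: cv2.imwrite(save,cv2.resize(c['img'][140:245,255:375,::-1],None,fx=5,fy=5,interpolation=cv2.INTER_CUBIC))
E
python3 -c "
from h import *
tip(); red()"
```

```text
t 7.38 tip cab mm -7.1 56.3 z -15.6 F cab 0.05 -0.29 -1.15 cmd p [5.303e-01 3.000e-04 5.740e-02]
red n 247 u 289 360 v 159 243 cab x -162.7..33.9 y -141.6..75.3
```

```bash
python3 - <<'E'
s=open('h.py').read()
s=s.replace("x,y=q@EX,q@EY; print","x,y=q@EX,q@EY; k=(x>-18)&(x<14)&(y>-40)&(y<140); x,y,u,v=x[k],y[k],u[k],v[k]; print")
open('h.py','w').write(s)
E
python3 -c "
from h import *
red()"
```

```text
red n 45 u 289 314 v 186 220 cab x 1.7..13.8 y -39.6..75.3
```

Call:
servo_tool(series="1 -0.002 0 0 0 0 0;1 -0.004 0 0 0 0 0;1 -0.006 0 0 0 0 0;1 -0.008 0 0 0 0 0;1 -0.010 0 0 0 0 0;1 -0.012 0 0 0 0 0;1 -0.013 0 0 0 0 0")

```text
time_s: 8.07
eef_pos: [0.5317, -0.0127, 0.0574]
eef_rot: [0.0, 0.671, 0.742, -0.0]
wrist_force: [0.8, 0.3, -1.0]
opening: 0.196
grasp_force: 59.1
```

```bash
python3 -c "
from h import *
tip(); red()"
```

```text
t 8.07 tip cab mm -7.1 43.2 z -15.7 F cab 0.87 0.24 -1.01 cmd p [ 0.5317 -0.0127  0.0574]
red n 31 u 292 313 v 186 216 cab x 1.7..12.3 y -38.4..62.5
```

Past the inner clip, with the head's rear at about 60. Now shifting across to +7.

Call:
servo_tool(series="1 0 0.002 0 0 0 0;1 0 0.004 0 0 0 0;1 0 0.006 0 0 0 0;1 0 0.008 0 0 0 0;1 0 0.010 0 0 0 0;1 0 0.012 0 0 0 0;1 0 0.014 0 0 0 0;1 0 0.014 0 0 0 0")

```text
time_s: 8.78
eef_pos: [0.5461, -0.011, 0.0574]
eef_rot: [0.0, 0.671, 0.742, 0.0]
wrist_force: [0.8, -0.1, -0.7]
opening: 0.196
grasp_force: 59.1
```

```bash
python3 -c "
from h import *
tip(); red('pics/k4.png')"
```

```text
t 8.78 tip cab mm 7.4 43.5 z -15.6 F cab 0.78 -0.14 -0.73 cmd p [ 0.5461 -0.011   0.0574]
red n 44 u 291 299 v 207 216 cab x 2.9..13.7 y 32.6..63.6
```

View pics/k4.png

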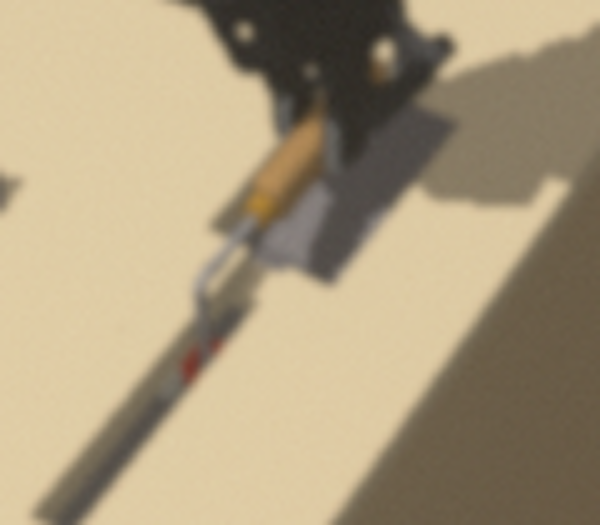

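The key followed to +x: red shows on both sides of the hook at crop (190,365) and (218,345), and the clip spot is behind at (172,385). Pulling on past the outer clip.

Call:
servo_tool(series="1 -0.002 0 0 0 0 0;1 -0.004 0 0 0 0 0;1 -0.006 0 0 0 0 0;1 -0.008 0 0 0 0 0;1 -0.010 0 0 0 0 0;1 -0.012 0 0 0 0 0;1 -0.014 0 0 0 0 0")

```text
time_s: 9.42
eef_pos: [0.547, -0.0252, 0.0574]
eef_rot: [0.0, 0.671, 0.742, -0.0]
wrist_force: [-0.6, 1.2, -0.3]
opening: 0.199
grasp_force: 59.1
```

```bash
python3 -c "
from h import *
tip(); red()"
```

```text
t 9.42 tip cab mm 6.9 29.2 z -15.6 F cab -0.44 1.21 -0.29 cmd p [ 0.547  -0.0252  0.0574]
red n 48 u 292 302 v 203 213 cab x 1.7..13.8 y 20.3..53.0
```

Call:
servo_tool(series="1 -0.001 0 0 0 0 0;1 -0.002 0 0 0 0 0;1 -0.003 0 0 0 0 0;1 -0.004 0 0 0 0 0;1 -0.004 0 0 0 0 0")

```text
time_s: 9.88
eef_pos: [0.5474, -0.0291, 0.0574]
eef_rot: [0.0, 0.671, 0.742, -0.0]
wrist_force: [-0.3, -0.1, -0.7]
opening: 0.198
grasp_force: 59.1
```

```bash
python3 -c "
from h import *
tip(); red(); red()"
```

```text
t 9.88 tip cab mm 6.9 25.3 z -15.6 F cab -0.27 -0.08 -0.75 cmd p [ 0.5474 -0.0291  0.0574]
red n 47 u 293 303 v 203 212 cab x 2.9..13.8 y 17.9..49.4
red n 46 u 293 303 v 203 212 cab x 2.9..13.8 y 17.9..49.4
```

Moved again with little force, so I'll continue carefully toward the mouth.

Call:
servo_tool(series="1 -0.0015 0 0 0 0 0;1 -0.003 0 0 0 0 0;1 -0.0045 0 0 0 0 0;1 -0.006 0 0 0 0 0;1 -0.0075 0 0 0 0 0;1 -0.009 0 0 0 0 0;1 -0.009 0 0 0 0 0")

```text
time_s: 10.57
eef_pos: [0.5484, -0.0383, 0.0574]
eef_rot: [0.0, 0.671, 0.742, -0.0]
wrist_force: [-0.7, -0.7, -0.2]
opening: 0.2
grasp_force: 59.1
```

```bash
python3 -c "
from h import *
tip(); red()"
```

```text
t 10.57 tip cab mm 7.0 16.1 z -15.6 F cab -0.77 -0.65 -0.16 cmd p [ 0.5484 -0.0383  0.0574]
red n 43 u 296 305 v 200 209 cab x 2.1..13.9 y 9.2..39.8
```

Call:
servo_tool(series="1 -0.001 0 0 0 0 0;1 -0.002 0 0 0 0 0;1 -0.003 0 0 0 0 0;1 -0.004 0 0 0 0 0;1 -0.005 0 0 0 0 0;1 -0.006 0 0 0 0 0")

```text
time_s: 11.12
eef_pos: [0.5489, -0.0439, 0.0574]
eef_rot: [-0.0, 0.671, 0.742, -0.0]
wrist_force: [0.0, 0.1, -0.8]
opening: 0.193
grasp_force: 59.1
```

```bash
python3 -c "
from h import *
tip(); red()"
```

```text
t 11.12 tip cab mm 6.9 10.4 z -15.6 F cab 0.04 0.05 -0.76 cmd p [ 0.5489 -0.0439  0.0574]
red n 35 u 297 303 v 199 207 cab x 1.7..13.9 y 9.1..33.8
```

Call:
servo_tool(series="1 -0.001 0 0 0 0 0;1 -0.002 0 0 0 0 0;1 -0.003 0 0 0 0 0;1 -0.004 0 0 0 0 0;1 -0.0055 0 0 0 0 0;1 -0.007 0 0 0 0 0;1 -0.0085 0 0 0 0 0;1 -0.010 0 0 0 0 0")

```text
time_s: 11.83
eef_pos: [0.5499, -0.054, 0.0574]
eef_rot: [0.0, 0.671, 0.742, 0.0]
wrist_force: [0.6, 0.8, -1.8]
opening: 0.195
grasp_force: 59.1
```

```bash
python3 -c "
from h import *
tip(); red('pics/k5.png')"
```

```text
t 11.83 tip cab mm 6.9 0.3 z -15.6 F cab 0.67 0.72 -1.78 cmd p [ 0.5499 -0.054   0.0574]
red n 26 u 299 304 v 199 205 cab x 2.5..13.9 y 7.9..25.3
```

View pics/k5.png

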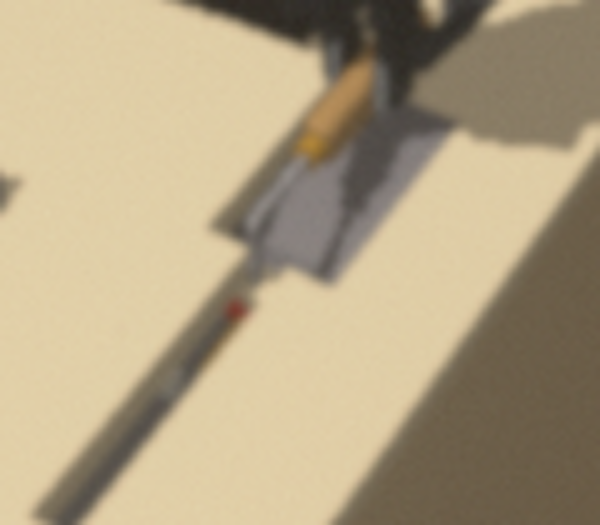

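The hook passed the bar freely. The red head is at crop (237,308), going under the bar, with the brass blade behind it. Continuing into the well.

Call:
servo_tool(series="1 -0.002 0 0 0 0 0;1 -0.004 0 0 0 0 0;1 -0.006 0 0 0 0 0;1 -0.008 0 0 0 0 0;1 -0.010 0 0 0 0 0;1 -0.012 0 0 0 0 0;1 -0.014 0 0 0 0 0;1 -0.016 0 0 0 0 0;1 -0.018 0 0 0 0 0;1 -0.020 0 0 0 0 0")

```text
time_s: 12.72
eef_pos: [0.5519, -0.0739, 0.0574]
eef_rot: [-0.0, 0.671, 0.742, -0.0]
wrist_force: [-1.0, 1.0, -1.1]
opening: 0.197
grasp_force: 59.1
```

```bash
python3 -c "
from h import *
tip(); red()"
```

```text
t 12.72 tip cab mm 6.9 -19.7 z -15.6 F cab -0.89 1.12 -1.08 cmd p [ 0.5519 -0.0739  0.0574]
red n 43 u 300 317 v 190 206 cab x -9.4..13.8 y -27.4..28.9
```

Call:
servo_tool(series="1 -0.003 0 0 0 0 0;1 -0.006 0 0 0 0 0;1 -0.009 -0.001 -0.0012 0 0 0;1 -0.012 -0.001 -0.0024 0 0 0;1 -0.015 -0.002 -0.0036 0 0 0;1 -0.018 -0.002 -0.0048 0 0 0;1 -0.021 -0.003 -0.006 0 0 0;1 -0.024 -0.003 -0.0072 0 0 0;1 -0.024 -0.003 -0.0072 0 0 0")

```text
time_s: 13.52
eef_pos: [0.5516, -0.0987, 0.065]
eef_rot: [0.0, 0.671, 0.742, 0.0]
wrist_force: [0.1, 1.1, -1.0]
opening: 0.197
grasp_force: 59.1
```

```bash
python3 -c "
from h import *
tip(); red('pics/k6.png')"
```

```text
t 13.52 tip cab mm 4.2 -44.3 z -8.1 F cab 0.26 1.11 -0.98 cmd p [ 0.5516 -0.0987  0.065 ]
red n 58 u 310 320 v 186 193 cab x -10.3..13.4 y -39.6..-16.1
```

View pics/k6.png

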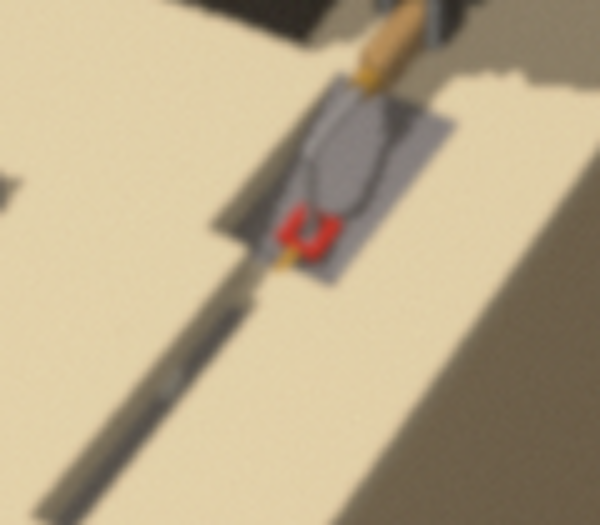

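The key lies on the ramp with the hook in its eye, at crop (310,230). Drawing it up the ramp.

Call:
servo_tool(series="1 -0.003 -0.0005 -0.001 0 0 0;1 -0.0065 -0.001 -0.0022 0 0 0;1 -0.010 -0.0015 -0.0036 0 0 0;1 -0.0135 -0.002 -0.005 0 0 0;1 -0.017 -0.0025 -0.0064 0 0 0;1 -0.0205 -0.003 -0.0078 0 0 0;1 -0.024 -0.003 -0.0092 0 0 0;1 -0.0275 -0.003 -0.0106 0 0 0;1 -0.031 -0.003 -0.012 0 0 0;1 -0.0345 -0.003 -0.0134 0 0 0;1 -0.038 -0.003 -0.0148 0 0 0;1 -0.0415 -0.003 -0.0162 0 0 0")

```text
time_s: 14.57
eef_pos: [0.5525, -0.1398, 0.0809]
eef_rot: [-0.0, 0.671, 0.742, -0.0]
wrist_force: [0.1, -0.3, -0.9]
opening: 0.197
grasp_force: 59.0
```

```bash
sed -i 's/(y>-40)/(y>-240)/; s/x>-18)&(x<14)/x>-25)\&(x<30)/' h.py; sed -i 's/1\.18\*r/1.6*r/' h.py; sed -i 's/m\[140:245,265:365\]=/m[80:245,265:420]=/; s/\[140:245,265:365\]/[80:245,265:420]/g' h.py
python3 -c "
from h import *
tip(); red()"
```

```text
t 14.57 tip cab mm 0.9 -85.4 z 7.9 F cab 0.04 -0.28 -0.94 cmd p [ 0.5525 -0.1398  0.0809]
red n 80 u 320 332 v 166 177 cab x -4.2..22.7 y -110.7..-78.4
```

Call:
servo_tool(series="1 -0.0035 0 -0.0014 0 0 0;1 -0.007 0 -0.0028 0 0 0;1 -0.0105 0 -0.0042 0 0 0;1 -0.014 0 -0.0056 0 0 0;1 -0.0175 0 -0.007 0 0 0;1 -0.021 0 -0.0084 0 0 0;1 -0.0245 0 -0.0098 0 0 0;1 -0.028 0 -0.0112 0 0 0;1 -0.0315 0 -0.0126 0 0 0;1 -0.035 0 -0.0138 0 0 0;1 -0.0385 0 -0.0138 0 0 0;1 -0.042 0 -0.0138 0 0 0")

```text
time_s: 15.62
eef_pos: [0.5568, -0.1817, 0.0947]
eef_rot: [0.0, 0.671, 0.742, 0.0]
wrist_force: [0.1, 0.4, -1.4]
opening: 0.2
grasp_force: 59.0
```

```bash
sed -i 's/onz(c,a,b,-.01)/onz(c,a,b,ZK)/; s/^O=/ZK=.026;O=/' h.py
python3 -c "
from h import *
tip(); red()"
```

```text
t 15.62 tip cab mm 1.0 -127.4 z 21.7 F cab 0.19 0.35 -1.35 cmd p [ 0.5568 -0.1817  0.0947]
red n 62 u 329 341 v 153 162 cab x -12.9..11.3 y -132.6..-105.7
```

Call:
servo_tool(series="1 -0.004 0 0 0 0 0;1 -0.008 0 0 0 0 0;1 -0.012 0 0 0 0 0;1 -0.016 0 0 0 0 0;1 -0.020 0 0 0 0 0;1 -0.024 0 0 0 0 0;1 -0.028 0 0 0 0 0;1 -0.032 0 0 0 0 0;1 -0.036 0 0 0 0 0;1 -0.040 0 0 0 0 0;1 -0.044 0 0 0 0 0;1 -0.048 0 0 0 0 0")

```text
time_s: 16.67
eef_pos: [0.5616, -0.2294, 0.0945]
eef_rot: [-0.0, 0.671, 0.742, -0.0]
wrist_force: [0.4, -0.1, -1.2]
opening: 0.195
grasp_force: 59.0
```

Call:
servo_tool(series="1 -0.004 0 0 0 0 0;1 -0.008 0 0 0 0 0;1 -0.012 0 0 0 0 0;1 -0.016 0 0 0 0 0;1 -0.020 0 0 0 0 0;1 -0.023 0 0 0 0 0;1 -0.023 0 0 0 0 0;1 -0.023 0 0 0 0 0")

```text
time_s: 17.33
eef_pos: [0.5638, -0.2521, 0.0945]
eef_rot: [-0.0, 0.671, 0.742, 0.0]
wrist_force: [-0.1, 0.0, -2.0]
opening: 0.199
grasp_force: 59.0
```

```bash
python3 -c "
from h import *
tip(); red()
c=cam('side');P=cloud(c);r=c['img'].astype(int);k=(r[...,0]>1.6*r[...,1])&(P[...,2]>.01)&(P[...,2]<.05)&(P[...,1]<0)&(P[...,1]>-.25)&(P[...,0]<.6);print(P[k].min(0),np.median(P[k],0),P[k].max(0))
k=(r[...,0]>1.25*r[...,1])&(r[...,1]>1.3*r[...,2])&(P[...,2]<.05)&(P[...,1]<0)&(P[...,1]>-.2)&(P[...,0]<.6)&(P[...,0]>.5);q=P[k];d=q[:,:2]-O;print('blade',k.sum(),(d@EX).min(),(d@EX).max(),(d@EY).min(),(d@EY).max(),np.median(q[:,2])) if k.sum() else 0"
```

```text
t 17.33 tip cab mm 0.9 -198.2 z 21.6 F cab -0.07 0.04 -2.02 cmd p [ 0.5638 -0.2521  0.0945]
red n 50 u 344 354 v 136 143 cab x -12.7..11.1 y -202.3..-178.4
[ 0.53961178 -0.15492177  0.02023855] [ 0.55136884 -0.14133323  0.02560075] [ 0.56298435 -0.12979067  0.02972925]
blade 26 -0.011380638028317264 0.009286731124851502 -0.19418811669937203 -0.15092977565478577 0.024634146029528015
```

The key is flat on the top, with its upper face at z ≈ 0.0256 and its blade well past the ramp. I'll relax the hook, then lift it out.

Call:
servo_tool(series="1 0.0015 0 0 0 0 0;1 0.003 0 0 0 0 0;1 0.003 0 -0.004 0 0 0;1 0.003 0 -0.008 0 0 0;1 0.003 0 -0.014 0 0 0;1 0.003 0 -0.03 0 0 0;1 0.003 0 -0.06 0 0 0;1 0.003 0 -0.09 0 0 0;1 0.003 0 -0.105 0 0 0;1 0.003 0 -0.105 0 0 0")

```text
time_s: 18.27
eef_pos: [0.566, -0.2505, 0.2054]
eef_rot: [0.005, 0.671, 0.742, 0.001]
wrist_force: [0.1, 0.3, -0.6]
opening: 0.195
grasp_force: 59.0
```

```bash
python3 -c "
from h import *
tip(); red()
go([.6417,-.1241,.198],15.5)"
```

```text
t 18.27 tip cab mm 3.7 -197.3 z 131.8 F cab 0.12 0.3 -0.56 cmd p [ 0.566  -0.2505  0.2054]
red n 56 u 344 354 v 136 143 cab x -12.7..11.1 y -203.6..-178.4
t 18.32 p [ 0.5648 -0.2498  0.2025] yaw 5.76 F [ 0.3 -0.1 -1. ] open 0.2 g 59.0
shift [0.1174 0.0891 0.0045] turn [ 0.2  0.2 -9.7]
```

Key stays. Carrying the hook back over its original spot.

Call:
servo_tool(series="1 0.1174 0.089 0.002 0 0 -9.7;1 0.1174 0.089 0.002 0 0 -9.7;1 0.1174 0.089 0.002 0 0 -9.7;1 0.1174 0.089 0.002 0 0 -9.7;1 0.1174 0.089 0.002 0 0 -9.7;1 0.1174 0.089 0.002 0 0 -9.7;1 0.1174 0.089 0.002 0 0 -9.7;1 0.1174 0.089 0.002 0 0 -9.7")

```text
time_s: 18.98
eef_pos: [0.6394, -0.1241, 0.1965]
eef_rot: [-0.001, 0.606, 0.795, -0.0]
wrist_force: [-0.0, -0.4, -1.4]
opening: 0.199
grasp_force: 59.1
```

```bash
python3 -c "
from h import *
go([.6417,-.1241,.113],15.5)"
```

```text
t 18.98 p [ 0.6394 -0.1241  0.1965] yaw 15.39 F [-0.  -0.4 -1.4] open 0.199 g 59.1
shift [-0.0007  0.0024  0.0835] turn [-0.1 -0.  -0.1]
```

Call:
servo_tool(series="1 -0.001 0.001 0.03 0 0 0;1 -0.001 0.001 0.055 0 0 0;1 -0.001 0.001 0.07 0 0 0;1 -0.001 0.001 0.076 0 0 0;1 -0.001 0.001 0.079 0 0 0;1 -0.001 0.001 0.081 0 0 0;1 -0.001 0.001 0.082 0 0 0;1 -0.001 0.001 0.082 0 0 0;1 -0.001 0.001 0.082 0 0 0")

```text
time_s: 19.73
eef_pos: [0.6422, -0.1242, 0.1168]
eef_rot: [0.001, 0.606, 0.796, 0.0]
wrist_force: [0.8, 0.8, -0.8]
opening: 0.195
grasp_force: 59.2
```

```bash
python3 -c "
from h import *
go([.6417,-.1241,.1127],15.5)"
```

```text
t 19.73 p [ 0.6422 -0.1242  0.1168] yaw 15.46 F [ 0.8  0.8 -0.8] open 0.195 g 59.2
shift [ 0.0002 -0.0005  0.0041] turn [ 0.1  0.1 -0. ]
```

Call:
servo_tool(series="1 0 0 0.001 0 0 0;1 0 0 0.002 0 0 0;1 0 0 0.003 0 0 0;1 0 0 0.0038 0 0 0;1 0 0 0.0038 0 0 0")

```text
time_s: 20.15
eef_pos: [0.6418, -0.1239, 0.1127]
eef_rot: [0.0, 0.605, 0.796, 0.0]
wrist_force: [-2.5, 0.7, 3.9]
opening: 0.196
grasp_force: 60.0
```

Contact (3.9 N up). Releasing gradually, then rising.

Call:
servo_tool(series="0.4 0 0 0 0 0 0;0.2 0 0 0 0 0 0;-0.3 0 0 0 0 0 0;-0.8 0 0 0 0 0 0;-1 0 0 0 0 0 0;-1 0 0 0 0 0 0;-1 0 0 0 0 0 0;-1 0 0 -0.03 0 0 0;-1 0 0 -0.07 0 0 0;-1 0 0 -0.11 0 0 0;-1 0 0 -0.12 0 0 0;-1 0 0 -0.12 0 0 0")

```text
time_s: 21.15
eef_pos: [0.6441, -0.1248, 0.2375]
eef_rot: [0.005, 0.606, 0.796, 0.001]
wrist_force: [0.4, 0.4, 1.1]
opening: 1.003
grasp_force: 0.0
```

```bash
python3 - <<'E'
from h import *
tip(); red()
c=cam('side'); cv2.imwrite('pics/fin.png',cv2.resize(c['img'][50:250,170:420,::-1],None,fx=3,fy=3,interpolation=cv2.INTER_CUBIC))
E
```

```text
t 21.15 tip cab mm 76.8 -81.3 z 163.9 F cab 0.41 0.32 1.09 cmd p [ 0.6441 -0.1248  0.2375]
red n 56 u 344 354 v 136 143 cab x -12.7..11.1 y -203.6..-178.4
```

View pics/fin.png

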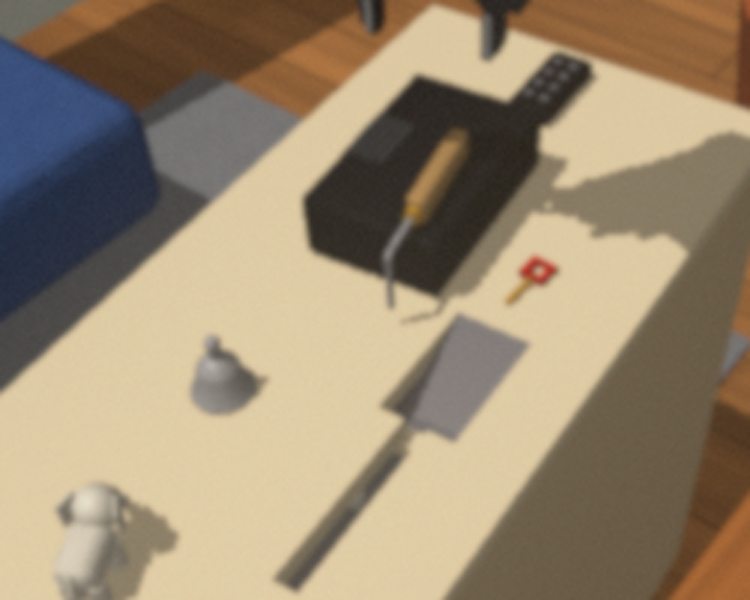

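The key lies flat on the cabinet top at crop (535,275). The hook is on the player box with its bent end hanging beside it at (390,285), and the bell and elephant stand undisturbed. Handing in.

```bash
python3 -c "
from bench import ctrl
print(ctrl.hand_in())"
```

```text
the job is handed in; nothing more can be done
None
```

The job is handed in at about 21 s: the key lies flat on the cabinet top, the hook is back on the player box with its bent end hanging beside it, and the bell and elephant are untouched (the hand-in returned no verdict).

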